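# Square the carrier plate on the shaker and lock it

### The job

The carrier plate lies skewed on the shaker deck. Leave it flat on the deck and, keeping its notched corner on the locating peg, push the diagonally opposite corner so that the plate swings round the peg until its long edge lies square against the stop block. Then swing the hold-down arm across over the plate as far as it goes, and leave the things around the shaker where they are.

Things in the scene. Friction and masses are not known exactly. Their poses are not given: they have to be found in the camera images.
- shaker: Fixed benchtop shaker; place and yaw vary. Cream housing, grey deck 290 (x) by 280 (y) mm, deck top 75 mm above the bench. Origin: centre of its underside; x points away from the lime control panel (robot side), y to the left, z up. Carries the fixed peg, stop block and post.
- peg (a point): Steel locating peg, 12 mm diameter, 22 mm tall, upright on the deck at shaker x -42, y -55 mm. The point is on its axis at deck height; axes as the shaker.
- stop (a point): Steel stop block on the deck, 14 (x) by 34 (y) by 18 mm tall. The point is the centre of its face that looks to shaker -x, 9 mm above the deck, at shaker x 50, y 53 mm; axes as the shaker. The plate's long edge x=92 lies along this face when square.
- plate: Loose aluminium plate, 100 (x) by 140 (y) by 12 mm, about 0.35 kg, dark well circles on top. Spans x -8..92, y -8..132 mm from its origin, which is on the underside, on the peg's axis when seated. The 14 mm square notch takes x, y -8..6; its faces x=6, y=6 bear on the peg. Starts 0.3 to 0.65 rad anticlockwise of the shaker, notch within 5 mm of the peg; square when parallel to the shaker.
- push_corner (a point): Plate corner opposite the notch (plate x 92, y 132 mm), half way up its thickness, 6 mm above the deck; axes as the plate. Pushing the short end edge (y=132) near here towards plate -y presses the notch on the peg and turns the plate clockwise about it. Friction of 2 to 5 N, no spring; the plate is too wide to grasp.
- post (a point): Axis of the hold-down arm's upright post at deck height (shaker x 83, y -5 mm); axes as the shaker. Vertical axis of the arm's hinge.
- holddown (a joint): Angle of the hold-down arm, rad: steel bar 18 mm wide, 16 to 23 mm above the deck (4 mm over the plate), black knob at its free end. 0: points to shaker -y; grows clockwise from above; 1.571, its end stop: points to shaker -x, across the plate. Starts at 0 to 0.35. Light friction (0.6 N at the knob), stays where left.
- knob (a point): Centre of the upright round black knob on the hold-down arm, 85 mm from the post's axis, 16 mm diameter; it stands from 22 to 54 mm above the deck, this point is 38 mm above the deck. Axes turn with the arm: y points from the knob to the post.
- bottle: Bystander: white plastic bottle, 64 mm diameter, 140 mm tall, standing on the bench left of the shaker. Origin at the centre of its underside.
- tipbox: Bystander: box of pipette tips, 122 by 87 by 67 mm, on the bench left of the shaker. Origin at the centre of its underside.
- jar: Bystander: amber glass jar with grey cap, 60 mm diameter, 75 mm tall, on the bench right of the shaker. Origin at the centre of its underside.
- screwdriver: Bystander: screwdriver with black handle, about 20 cm long, lying on the bench right of the shaker. Origin under its middle.
Things that resemble listed ones, but are neither listed nor needed, are in the scene too. Of the things that look like the plate, the smallest one is meant.

How it is judged (in metres and radians):
On the way, in this order (a step that is already met when the one before it is completed fails the run):
1. the plate is square on the deck, its notch on the peg (angle between the x axis of plate and the x axis of shaker, either way round below 0.052 rad and distance between plate and peg below 0.005 m and value of joint holddown below 0.8 rad), for 0.2 s.
2. the hold-down arm is right across the plate (value of joint holddown above 1.4 rad), for 0.2 s.
At the end, for the whole second after the job is handed in: The plate lies flat and still on the deck, parallel to the shaker within 3 degrees, its notch on the peg (plate origin within 5 mm of the peg's axis at deck height), and the hold-down arm is swung across it to at least 1.4 rad (of 1.571) (angle between the x axis of plate and the x axis of shaker, either way round below 0.052 rad and distance between plate and peg below 0.005 m and angle between plate's own z axis and vertical below 0.03 rad and value of joint holddown above 1.4 rad and linear speed of plate below 0.01 m/s); the robot touches nothing.
It fails at once if the plate is lifted or tipped off the deck (z of plate in the frame of shaker above 0.083 m or angle between plate's own z axis and vertical above 0.12 rad).
It fails at once if the notched corner leaves the peg (more than 20 mm away) (horizontal distance between plate and peg above 0.02 m).
It fails at once if a bystander is moved by more than 20 mm (distance of any of bottle, tipbox, jar, screwdriver from where it was at the start of the episode above 0.02 m).
It also fails if it takes over 54 s, if anything falls off the work surface, if the arm or the gripper's body presses on something with over 40 N, if the wrist force passes 120 N, or if a joint passes its speed limit or range.

### The arm

A 6-joint arm with a two-finger parallel gripper is mounted at the origin on the work surface. World frame = base frame: x ahead of the robot, y to its left, z up, the work surface at z = 0. Lengths are in mm, angles in rad, forces in N, time in s.
With the tool pointing down it reaches from about 350 to 975 mm from the base axis. Payload 7.1 kg.
Tool frame: the origin (TCP) lies midway between the tips of the shut fingers; the grasp point (between the pads) lies 19 mm behind it (ctrl.tcp_to_grasp is the distance from the TCP to the grasp point, in mm); z points along the fingers, y is the line along which they close (so a half turn about z gives the same grasp; the last joint's range is limited). The gripper opens to 88 mm and grips with 3 to 60 N. Pads are 20 mm wide; open, the fingers measure 115 mm over their backs; the gripper's body (75 mm by 178 mm) begins 61 mm behind the grasp point.
Start: joints at [1.271, 0.423, 1.63, -0, 1.089, -0.019], TCP at [173.171, 600.513, 184.975] pointing down, gripper open.
Joint ranges: [-3, 3], [-0.9, 2.11], [0.09, 2.58], [-1.31, 4.45], [0.11, 2.69], [-2.54, 2.54]. Speed limits (rad/s): [2.39, 2.39, 3.01, 3.14, 3.14, 3.14].

### API

Orientations are given as a rotation vector (axis times angle).
In Python, from workcell import get_obs, cams, ticket, boxes_of, ctrl gives the robot as it stands.
- The arm moves only by the shell command python3 -m creep 'ROWS' [OPENING]. ROWS is JSON, one flat list of numbers, 4 for each row, row after row: the shift along the world's x, y, z in m, then the turn about the world's z in rad. In form: [tx, ty, tz, spin, tx, ty, tz, spin, ...]. A call has 1 to 10 rows; each row is the pose to reach, as a shift and turn from the pose commanded when the call began; what a row does not reach only later rows make up. A row lasts 1/12 s, in which the tool goes at most 41.7 mm and 7.16 degrees, less where a joint would pass 70% of its speed; a pose out of reach is approached as far as the arm can. A call with a gripper value outside its range is refused whole. OPENING is the opening, from 0 (shut) to 1 (fully open), set as the call begins (- or left out, the last holds). The fingers move at their own pace and stop on an object; the grip force is fixed at half the most. Time passes only in rows, so rows that repeat a pose let the fingers close. It gives the time, the measured TCP pose, the force, the opening and the grip force at its end, in the units of the state.
- get_obs(): the state, without advancing time (a new reading comes with each control period).
- cams.get_image(name): name is "side" or "top"; returns (picture, depth): 400x640x3 uint8, red, green, blue; 400x640 float32, mm along the optical axis (not along the pixel's ray), 0 where there is no reading.
- cams.get_calibration(name): a dict with "mtx" (3x3 intrinsics, pixels), "R" (3x3) and "t" (3): a world point X has camera coordinates R X + t. Camera axes: x right, y down, z forward; pixel columns grow to the right and rows downward; lengths in mm; the calibration is good to about 2 mm. A picture is of the moment at which its call begins. get_calibration takes no time and is no camera call.
- ticket.close_job(): hands the job in; it is judged then, once.
Trained networks look in the newest picture that a camera, given by its name, has taken for a name from the list of things; names that differ only in an ending like _2 or _b are one class to them, and where a whole thing is asked for, a point or a joint stands for the part that bears it (a point fixed in the world has none). Each returns a list of dicts, best first, with "score" (0 to 1); they miss things now and then, are a little off and sometimes report something else, mostly with a low value. They report only what shows in the picture. A call takes as long as a camera call. They do not tell look-alikes from the thing itself.
- boxes_of(camera, target): "centre" ([column, row] in pixels, amid what is visible of it).
The state is a dict: "t": time; "qpos": joint angles; "qvel": joint speeds; "joint_torque": joint torques, N m; "ee_pos": TCP position; "orientation": TCP orientation; "ft_force": force on the tool from outside, world axes, zero at the start; "moment": the same for the moment, N m; "width": finger opening in mm; "grasp_force": force on a finger pad.
Only numpy, scipy, OpenCV 4.12 (cv2) and the standard library are available. Lean on these libraries where they do the work, as an engineer would, in place of code of your own. Each camera call takes 0.05 s, during which the arm holds its last target. There are 200 camera calls.

## Working session

There is one attempt and no reset: what is moved stays moved. The work goes in short steps, Python scripts to look and compute and a shell command to move; the robot and the scene stay as the last step left them, time stands still between calls to the robot, and variables do not carry over. Pictures are saved under pics/ and viewed, at most 10 in all, crops included, and the job is handed in when it is done.

```bash
mkdir -p pics
cat > h.py <<'E'
import numpy as np, cv2
from workcell import get_obs, cams, ticket, boxes_of, ctrl
def snap(n,name):
    im,d=cams.get_image(n); cv2.imwrite(f'pics/{name}.png',cv2.cvtColor(im,cv2.COLOR_RGB2BGR)); np.savez(f'pics/{name}.npz',im=im,d=d); return im,d
def ray(n,px,z):
    c=cams.get_calibration(n);R=np.array(c['R']);t=np.array(c['t']).ravel()
    o=-R.T@t; v=R.T@np.linalg.solve(np.array(c['mtx']),[px[0],px[1],1.]); return o+v*(z-o[2])/v[2]
def pts(n,d):
    c=cams.get_calibration(n);R=np.array(c['R']);t=np.array(c['t']).ravel();K=np.array(c['mtx'])
    v,u=np.mgrid[:d.shape[0],:d.shape[1]]
    C=np.stack([(u-K[0,2])/K[0,0]*d,(v-K[1,2])/K[1,1]*d,d],-1); return (C-t)@R
def proj(n,X):
    c=cams.get_calibration(n);p=np.array(c['mtx'])@(np.array(c['R'])@np.array(X,float)+np.array(c['t']).ravel()); return p[:2]/p[2]
E
python3 - <<'E'
from h import *
np.set_printoptions(precision=1,suppress=True)
for n in('top','side'):
    im,d=snap(n,n+'0'); P=pts(n,d)
    c=cams.get_calibration(n); print(n,-np.array(c['R']).T@np.array(c['t']).ravel(),c['mtx'][0][0])
    for k in ('shaker','plate','knob','stop','post','peg','holddown','bottle','tipbox','jar','screwdriver'):
        for r in boxes_of(n,k)[:4]:
            u,v=map(int,np.round(r['centre'])); print(k,round(r['score'],2),(u,v),P[min(v,399),min(u,639)])
print(get_obs()['ee_pos'],get_obs()['orientation'])
E
```

```text
top [ 241.1  -13.  1237.4] 438.1838261454335
shaker 0.58 (308, 175) [563.2  55.3  75.5]
plate 0.82 (298, 208) [467.8  74.5  82. ]
plate 0.73 (404, 270) [ 327.7 -227.1   14.6]
plate 0.67 (227, 285) [252.5 255.8  14.9]
plate 0.22 (315, 144) [646.1  41.8  97.9]
knob 0.8 (316, 147) [638.9  38.6  94.4]
knob 0.69 (470, 234) [ 439.1 -404.9   26.6]
stop 0.9 (305, 175) [563.7  63.8  71.6]
post 0.71 (308, 175) [563.2  55.3  75.5]
post 0.43 (298, 207) [469.5  74.3  86.9]
peg 0.81 (307, 170) [577.2  59.2  75.8]
holddown 0.72 (318, 146) [640.8  33.2  98.3]
bottle 0.82 (194, 201) [462.4 348.4 105.9]
tipbox 0.94 (212, 151) [615.4 329.1  68.9]
jar 0.84 (449, 162) [ 628.4 -331.1   74.5]
screwdriver 0.56 (472, 237) [ 431.1 -410.5   26.5]
screwdriver 0.15 (301, 207) [470.5  66.5  85.2]
side [ 393.1 -693.   869.5] 418.0477097008834
shaker 0.82 (342, 188) [556.3  17.6  76.2]
shaker 0.7 (307, 179) [469.6  50.6  86.6]
plate 0.94 (264, 295) [ 339.  -228.1   14.4]
plate 0.77 (226, 157) [250.3 232.   19.9]
plate 0.65 (307, 176) [470.6  58.3  89.7]
knob 0.82 (377, 178) [636.3  -7.8 129.2]
stop 0.84 (347, 191) [567.7   7.5  74.2]
post 0.86 (341, 190) [553.   12.9  74.2]
peg 0.98 (347, 194) [565.9  -2.2  73.8]
holddown 0.63 (372, 176) [634.9  28.4  99.5]
bottle 0.87 (295, 112) [465.8 334.5  85. ]
tipbox 0.8 (341, 122) [602.6 301.8  59.7]
jar 0.58 (410, 323) [ 630.4 -360.3   74.6]
screwdriver 0.82 (324, 370) [ 449.4 -412.6   23.2]
screwdriver 0.7 (346, 190) [566.   12.3  73. ]
[173.2 600.5 185. ] [-0.4 -3.1  0. ]
```

Run:
```python
import cv2
a=cv2.imread('pics/top0.png'); b=cv2.imread('pics/side0.png')
cv2.imwrite('pics/topc.png',cv2.resize(a[90:270,220:400],None,fx=3.3,fy=3.3,interpolation=cv2.INTER_CUBIC))
```

```text
(no output)
```

View pics/top0.png

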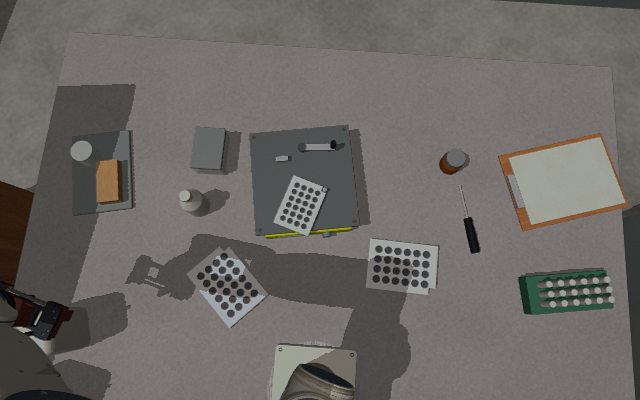

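View pics/topc.png

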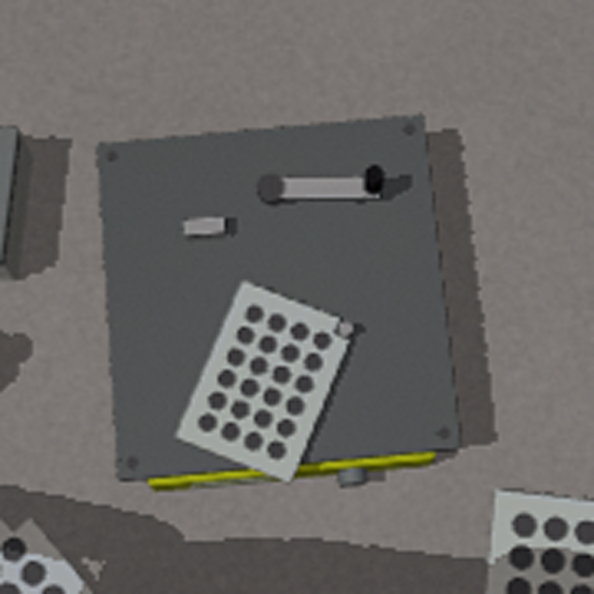

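View pics/side0.png

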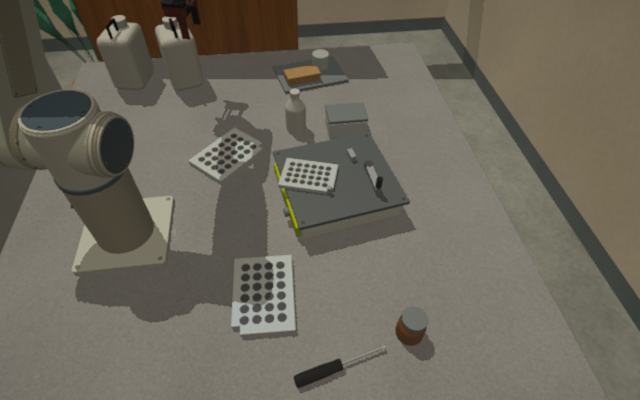

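The top view shows three plate-like things:
- the one on the deck at (298,208);
- a larger one on the bench at (227,285);
- a larger one on the bench at (404,267).

The smallest is the one on the deck, with its notch at the peg (crop 347,328), so that is my target. The arm points right, with its knob at (333,145). Next I'll measure the sizes and angles.

```bash
cat >> h.py <<'E'
def grid(P,m,x0=400,y0=-120,s=0.5,N=700):  # metric raster: row=(x-x0)/s, col=(y-y0)/s
    q=P[m]; g=np.zeros((N,N),np.uint8); i=((q[:,0]-x0)/s).astype(int); j=((q[:,1]-y0)/s).astype(int)
    k=(i>=0)&(j>=0)&(i<N)&(j<N); return q[:,:2][k].astype(np.float32)
E
python3 - <<'E'
from h import *
np.set_printoptions(precision=3,suppress=True)
for n in('top','side'):
    z=np.load(f'pics/{n}0.npz');im,d=z['im'].astype(int),z['d'];P=pts(n,d)
    R=(P[...,0]>380)&(P[...,0]<760)&(P[...,1]>-130)&(P[...,1]<260)
    deck=R&(abs(P[...,2]-75)<25)
    print(n,'deck z',np.median(P[...,2][deck&(im.max(-1)<100)]))
    q=P[deck][:,:2].astype(np.float32)
    print('deck',cv2.minAreaRect(q), [p for p in cv2.boxPoints(cv2.minAreaRect(q))])
    bright=deck&(im.min(-1)>125)&(P[...,2]<105)
    nl,lab,st,ce=cv2.connectedComponentsWithStats(bright.astype(np.uint8),connectivity=4)
    for l in range(1,nl):
        if st[l,4]>8:
            q=P[lab==l]; r=cv2.minAreaRect(q[:,:2].astype(np.float32)); print(l,st[l,4],ce[l],'z',np.median(q[:,2]),r,cv2.boxPoints(r).round(0).tolist())
# exact pixel corners of shaker in the top view on plane z=75
for px in [(97,143),(425,115),(458,450),(120,480)]: print(ray('top',(px[0]/3.3+220,px[1]/3.3+90),75))
for px,zz in [((347,328),97),((243,283),87),((178,437),87),((290,480),87),((270,188),100),((374,180),129),((207,236),84)]: print(px,ray('top',(px[0]/3.3+220,px[1]/3.3+90),zz))
E
```

```text
top deck z 75.78113548271007
deck ((546.7908935546875, 67.59986877441406), (307.3426208496094, 280.6309814453125), 9.642806053161621) [array([371.787, 180.192], dtype=float32), array([418.794, -96.474], dtype=float32), array([721.795, -44.992], dtype=float32), array([674.787, 231.674], dtype=float32)]
1 101 [317.188 146.515] z 97.6433401470356 ((639.3992309570312, 34.3646240234375), (16.08049774169922, 62.76224899291992), 2.9176251888275146) [[630.0, 65.0], [633.0, 3.0], [649.0, 3.0], [646.0, 66.0]]
5 52 [281.5 158. ] z 93.71913455037567 ((600.8804931640625, 130.07386779785156), (12.751554489135742, 30.590978622436523), 5.145597457885742) [[593.0, 145.0], [596.0, 114.0], [609.0, 115.0], [606.0, 146.0]]
6 1252 [299.905 205.327] z 87.67669627380226 ((476.42742919921875, 69.71551513671875), (102.27200317382812, 140.1089630126953), 72.2093505859375) [[394.0, 42.0], [528.0, -0.0], [559.0, 97.0], [425.0, 140.0]]
side deck z 75.33134850372946
deck ((544.98828125, 67.38287353515625), (306.2802429199219, 284.5614929199219), 9.602204322814941) [array([370.26 , 182.125], dtype=float32), array([
[... 390 characters left out ...]
4, 69.07449340820312), (104.22335815429688, 139.4856719970703), 72.59912109375) [[393.0, 40.0], [526.0, -2.0], [557.0, 98.0], [424.0, 140.0]]
3 70 [372.3 173.5] z 98.0744137673924 ((639.51123046875, 33.29056930541992), (15.839056015014648, 64.86187744140625), 4.080978870391846) [[629.0, 65.0], [634.0, 0.0], [650.0, 2.0], [645.0, 66.0]]
[672.596 229.057  75.   ]
[717.672 -47.84   75.   ]
[430.685 -91.769  75.   ]
[386.764 179.662  75.   ]
(347, 328) [520.67    5.059  97.   ]
(243, 283) [555.126  93.437  87.   ]
(178, 437) [423.282 134.662  87.   ]
(290, 480) [394.927  41.89   87.   ]
(270, 188) [634.273  76.941 100.   ]
(374, 180) [636.961  -8.493 129.   ]
(207, 236) [594.217 127.083  84.   ]
```

Measured:
- **Shaker:** centre about (552,67), yaw about 0.168. Both peg and stop fit their stated offsets.
- **Plate:** size fits 100×140, but its angle relative to the shaker is about 1.09 rad, more than the stated 0.3–0.65. I'll go by the measurement; the notch is at the peg.

I'm moving to the pre-contact spot beyond the end edge with the fingers shut.

```bash
python3 -m creep '[0.22,-0.466,0,0,0.22,-0.466,0,0,0.22,-0.466,0,0,0.22,-0.466,0,0,0.22,-0.466,0,0,0.22,-0.466,0,0,0.22,-0.466,0,0,0.22,-0.466,0,0,0.22,-0.466,0,0,0.22,-0.466,0,0]' 0
python3 - <<'E'
from h import *
from scipy.spatial.transform import Rotation as R
o=get_obs(); print(o['t'],o['ee_pos'],o['ft_force'],o['width'],R.from_rotvec(np.ravel(o['orientation'])).as_matrix().round(3).tolist())
E
```

```text
t: 2.03
ee_pos: [351.5, 222.0, 185.3]
orientation: [0.439, 3.11, 0.001]
ft_force: [1.2, 0.5, 0.1]
width: 24.1
grasp_force: 0.0
2.0333 [351.53414923 221.99714598 185.30919522] [1.21328293 0.49498048 0.11828007] 24.10156842820501 [[-0.961, 0.277, 0.001], [0.277, 0.961, 0.0], [-0.001, 0.001, -1.0]]
```

```bash
python3 -m creep '[0.021,-0.044,0,-0.026,0.042,-0.087,0,-0.026,0.042,-0.087,0,-0.026,0.042,-0.087,0,-0.026,0.042,-0.087,-0.035,-0.026,0.042,-0.087,-0.07,-0.026,0.042,-0.087,-0.09,-0.026,0.042,-0.087,-0.105,-0.026,0.042,-0.087,-0.105,-0.026,0.042,-0.087,-0.105,-0.026]' 0
python3 - <<'E'
from h import *
im,d=snap('side','s1'); cv2.imwrite('pics/s1c.png',cv2.resize(cv2.cvtColor(im[120:260,230:430],4),None,fx=4,fy=4,interpolation=2))
print(get_obs()['ee_pos'],get_obs()['width'],get_obs()['ft_force'])
E
```

```text
t: 2.87
ee_pos: [392.3, 137.4, 79.7]
orientation: [-0.478, -3.103, 0.001]
ft_force: [0.7, -0.2, 0.5]
width: 0.5
grasp_force: 0.0
[393.12056434 137.46915547  80.42405972] 0.3537208355353696 [-0.36411958  0.18053933  0.87922994]
```

View pics/s1c.png

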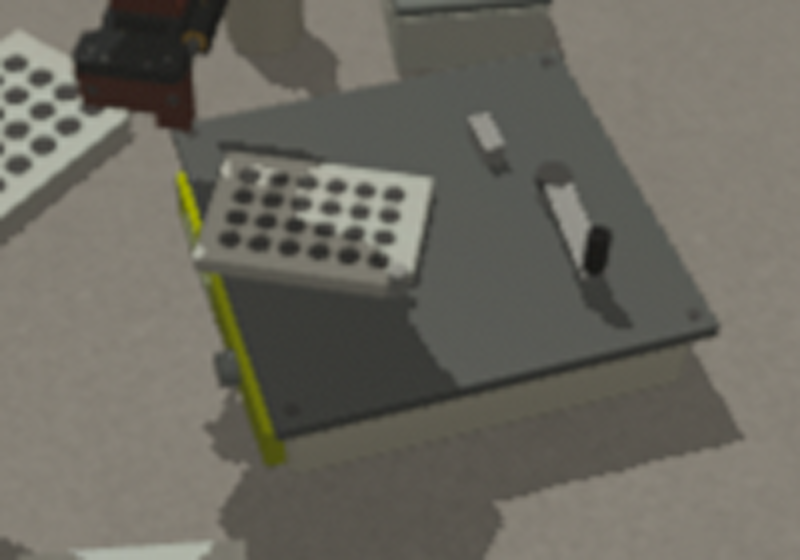

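The side crop shows the fingertips at crop (180,120), just outside the plate's end edge (crop 200,255 to 225,155). The knob and arm are untouched. Now I'll compute the arc.

```bash
cat > arc.py <<'E'
from h import *
import sys
np.set_printoptions(precision=1,suppress=True)
PEG=np.array([520.3,5.5])
def w(a,u,v): c,s=np.cos(a),np.sin(a); return PEG+[c*u-s*v,s*u+c*v]
if __name__=='__main__':
    o=get_obs(); p=o['ee_pos'][:2]
    a0=1.264
    c,s=np.cos(a0),np.sin(a0); d=p-PEG; print('uv now',c*d[0]+s*d[1],-s*d[0]+c*d[1])
    for a,u,v in [(1.264,87,144)]+[(1.264-.1*k,87-.5*k,143-.2*k) for k in range(0,12)]: print(round(a-1.264,3),(w(a,u,v)-p),w(a,u,v))
E
python3 arc.py; python3 -c "
from h import *
print((proj('side',[393,137,80])-[230,120])*4)"
```

```text
uv now 87.39801959338394 161.09640909474314
0.0 [16.2 -5.5] [409.3 131.9]
0.0 [17.1 -5.8] [410.3 131.6]
-0.1 [30.3  4. ] [423.4 141.4]
-0.2 [44.2 12.4] [437.4 149.9]
-0.3 [59.  19.5] [452.1 156.9]
-0.4 [74.2 25. ] [467.4 162.5]
-0.5 [90. 29.] [483.1 166.5]
-0.6 [105.9  31.5] [499.1 168.9]
-0.7 [122.1  32.3] [515.2 169.8]
-0.8 [138.1  31.6] [531.2 169.1]
-0.9 [154.   29.4] [547.1 166.8]
-1.0 [169.5  25.5] [562.7 163. ]
-1.1 [184.6  20.2] [577.7 157.7]
[181.23510535 161.2675519 ]
```

Run:
```python
from h import *
np.set_printoptions(precision=0,suppress=True)
z=np.load('pics/s1.npz');P=pts('side',z['d'])
for r in range(132,164,2): print(r,[ (c,P[r,c].round().astype(int).tolist()) for c in (258,266,272,276)])
im,d=snap('top','t1');P=pts('top',d)
m=(P[...,2]>100)&(P[...,0]>340)&(P[...,0]<460)&(P[...,1]>60)&(P[...,1]<230)
q=P[m];print(q.min(0),q.max(0)); m=m&(P[...,2]<130);q=P[m];print(len(q) and (q.min(0),q.max(0)))
```

```text
132 [(258, [360, 66, 241]), (266, [378, 66, 239]), (272, [392, 63, 241]), (276, [401, 62, 240])]
134 [(258, [359, 59, 241]), (266, [378, 56, 242]), (272, [391, 58, 239]), (276, [400, 59, 237])]
136 [(258, [359, 53, 241]), (266, [377, 48, 243]), (272, [391, 47, 242]), (276, [400, 60, 231])]
138 [(258, [358, 56, 232]), (266, [377, 48, 237]), (272, [390, 43, 240]), (276, [400, 58, 226])]
140 [(258, [358, 57, 225]), (266, [376, 51, 228]), (272, [390, 45, 232]), (276, [399, 57, 221])]
142 [(258, [357, 64, 213]), (266, [376, 51, 223]), (272, [389, 49, 222]), (276, [399, 54, 217])]
144 [(258, [356, 64, 207]), (266, [375, 57, 211]), (272, [389, 54, 212]), (276, [398, 53, 212])]
146 [(258, [355, 66, 199]), (266, [374, 59, 203]), (272, [388, 53, 207]), (276, [398, 52, 207])]
148 [(258, [345, 262, 18]), (266, [368, 277, 2]), (272, [388, 54, 200]), (276, [397, 51, 202])]
150 [(258, [344, 254, 17]), (266, [368, 269, 1]), (272, [387, 125, 129]), (276, [397, 125, 128])]
152 [(258, [344, 253, 10]), (266, [367, 260, 0]), (272, [386, 180, 72]), (276, [397, 127, 119])]
154 [(258, [343, 251, 4]), (266, [367, 255, -3]), (272, [385, 246, 3]), (276, [397, 167, 75])]
156 [(258, [343, 242, 4]), (266, [366, 243, 0]), (272, [384, 242, -1]), (276, [396, 158, 76])]
158 [(258, [342, 236, 1]), (266, [366, 232, 2]), (272, [384, 231, 1]), (276, [395, 152, 74])]
160 [(258, [342, 229, 0]), (266, [365, 230, -4]), (272, [383, 224, 0]), (276, [395, 140, 78])]
162 [(258, [341, 221, 0]), (266, [365, 214, 3]), (272, [383, 213, 2]), (276, [394, 135, 75])]
[340.  60. 216.] [452. 204. 573.]
0
```

The tip shows about 8 px higher than projected, so I'll look closer before lowering or pushing.

Run:
```python
from h import *
z=np.load('pics/s1.npz');im=z['im']
cv2.imwrite('pics/s1z.png',cv2.resize(cv2.cvtColor(im[125:185,240:310],4),None,fx=9,fy=9,interpolation=0))
P=pts('side',z['d'])
for c in range(272,284,1): print(c,[(r,P[r,c].round().astype(int).tolist()) for r in (148,150,152,154)])
o=get_obs();print(o['t'],o['ee_pos'],o['qpos'])
```

```text
272 [(148, [388, 54, 200]), (150, [387, 125, 129]), (152, [386, 180, 72]), (154, [385, 246, 3])]
273 [(148, [390, 52, 202]), (150, [390, 128, 126]), (152, [389, 175, 76]), (154, [388, 168, 75])]
274 [(148, [393, 53, 200]), (150, [392, 128, 126]), (152, [392, 174, 77]), (154, [391, 167, 75])]
275 [(148, [395, 50, 202]), (150, [395, 127, 126]), (152, [394, 126, 120]), (154, [394, 169, 74])]
276 [(148, [397, 51, 202]), (150, [397, 125, 128]), (152, [397, 127, 119]), (154, [397, 167, 75])]
277 [(148, [400, 131, 130]), (150, [400, 131, 122]), (152, [400, 174, 75]), (154, [399, 168, 74])]
278 [(148, [403, 140, 121]), (150, [403, 184, 74]), (152, [403, 173, 76]), (154, [402, 167, 74])]
279 [(148, [408, 276, -2]), (150, [406, 182, 75]), (152, [405, 175, 74]), (154, [405, 167, 74])]
280 [(148, [411, 276, -2]), (150, [409, 182, 75]), (152, [408, 173, 76]), (154, [408, 166, 75])]
281 [(148, [414, 274, -1]), (150, [411, 182, 75]), (152, [411, 174, 75]), (154, [410, 161, 80])]
282 [(148, [417, 272, 1]), (150, [414, 179, 77]), (152, [414, 174, 74]), (154, [413, 164, 76])]
283 [(148, [420, 274, -1]), (150, [417, 183, 74]), (152, [416, 173, 75]), (154, [416, 161, 78])]
2.9667 [393.59187211 137.51644974  80.83482737] [ 3.07518443e-01  2.98864069e-01  2.14892913e+00  1.22493630e-04
  6.92460975e-01 -9.57359227e-01]
```

View pics/s1z.png

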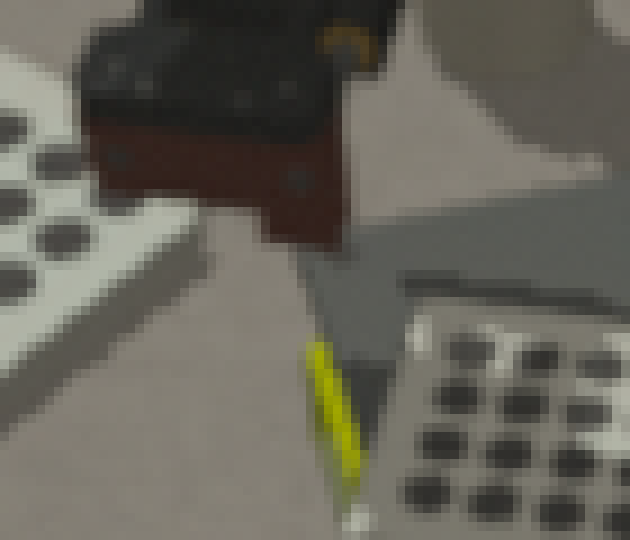

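Run:
```python
from h import *
im,d=snap('side','s2');P=pts('side',d)
for c in range(272,279,2): print(c,[(r,P[r,c].round().astype(int).tolist()) for r in range(146,164,2)])
o=get_obs();print(o['t'],o['ee_pos'],o['ft_force'])
```

```text
272 [(146, [388, 54, 206]), (148, [387, 130, 131]), (150, [387, 131, 123]), (152, [386, 178, 74]), (154, [385, 252, -2]), (156, [384, 240, 1]), (158, [384, 232, 0]), (160, [383, 223, 0]), (162, [383, 214, 1])]
274 [(146, [393, 52, 207]), (148, [393, 53, 200]), (150, [392, 127, 127]), (152, [392, 176, 75]), (154, [391, 165, 78]), (156, [391, 162, 73]), (158, [390, 157, 70]), (160, [389, 223, 0]), (162, [389, 214, 0])]
276 [(146, [398, 52, 207]), (148, [397, 50, 202]), (150, [397, 127, 126]), (152, [397, 177, 73]), (154, [397, 163, 78]), (156, [396, 159, 75]), (158, [395, 152, 74]), (160, [395, 141, 77]), (162, [394, 136, 75])]
278 [(146, [404, 138, 130]), (148, [403, 136, 124]), (150, [403, 184, 73]), (152, [403, 173, 76]), (154, [402, 169, 73]), (156, [401, 159, 74]), (158, [401, 150, 75]), (160, [400, 141, 77]), (162, [400, 138, 72])]
3.0167 [393.83923406 137.44652355  81.05016551] [ 0.60645449  0.31459937 -0.07167646]
```

```bash
python3 - <<'E'
from h import *
np.set_printoptions(precision=0,suppress=True)
z=np.load('pics/top0.npz');P=pts('top',z['d']);im=z['im']
for r in range(280,345,6): print(r,[(c,P[r,c].round().astype(int).tolist()) for c in range(2,82,9)])
E
python3 -m creep '[0,0,-0.004,0,0,0,-0.005,0,0,0,-0.006,0,0,0,-0.006,0]'
```

```text
280 [(2, [217, 1126, -331]), (11, [218, 1128, -379]), (20, [225, 835, 0]), (29, [227, 809, 2]), (38, [229, 784, 2]), (47, [231, 759, 2]), (56, [232, 736, 0]), (65, [234, 711, 0]), (74, [236, 687, -3])]
286 [(2, [215, 644, 328]), (11, [216, 633, 318]), (20, [209, 830, 3]), (29, [211, 808, -2]), (38, [213, 781, 2]), (47, [214, 755, 3]), (56, [216, 731, 2]), (65, [218, 705, 4]), (74, [220, 679, 5])]
292 [(2, [206, 589, 401]), (11, [204, 630, 319]), (20, [206, 609, 323]), (29, [195, 801, 4]), (38, [197, 777, 3]), (47, [198, 753, 0]), (56, [200, 729, 0]), (65, [202, 702, 3]), (74, [204, 677, 4])]
298 [(2, [197, 570, 425]), (11, [196, 571, 400]), (20, [197, 565, 384]), (29, [195, 589, 321]), (38, [180, 775, 0]), (47, [182, 750, 1]), (56, [184, 723, 5]), (65, [186, 701, 0]), (74, [188, 676, 1])]
304 [(2, [195, 471, 560]), (11, [186, 567, 402]), (20, [186, 557, 392]), (29, [185, 566, 353]), (38, [165, 772, 1]), (47, [186, 546, 327]), (56, [187, 529, 326]), (65, [170, 700, -5]), (74, [172, 671, 4])]
310 [(2, [189, 448, 589]), (11, [188, 448, 571]), (20, [175, 557, 389]), (29, [174, 558, 361])
[... 586 characters left out ...]
(20, [120, 680, 192]), (29, [139, 561, 345]), (38, [141, 541, 349]), (47, [142, 525, 346]), (56, [140, 525, 316]), (65, [121, 615, 125]), (74, [119, 610, 93])]
334 [(2, [167, 382, 673]), (11, [166, 380, 659]), (20, [165, 380, 643]), (29, [113, 633, 229]), (38, [130, 540, 347]), (47, [131, 523, 347]), (56, [127, 530, 303]), (65, [107, 609, 130]), (74, [104, 608, 93])]
340 [(2, [163, 366, 693]), (11, [162, 364, 681]), (20, [161, 361, 669]), (29, [160, 359, 654]), (38, [97, 634, 191]), (47, [118, 527, 336]), (56, [97, 605, 169]), (65, [94, 603, 136]), (74, [90, 603, 96])]
t: 3.35
ee_pos: [393.1, 136.7, 74.1]
orientation: [0.48, 3.104, 0.0]
ft_force: [-0.4, 0.6, -0.6]
width: 0.1
grasp_force: 0.0
```

```bash
python3 -m creep '[0,0,-0.003,0,0,0,-0.006,0,0,0,-0.009,0,0,0,-0.009,0]'
python3 - <<'E'
from h import *
im,d=snap('side','s3');P=pts('side',d)
for c in range(272,280,2): print(c,[(r,P[r,c].round().astype(int).tolist()) for r in range(146,164,2)])
o=get_obs();print(o['t'],o['ee_pos'],o['ft_force'])
E
```

```text
t: 3.68
ee_pos: [392.6, 136.6, 64.3]
orientation: [-0.48, -3.104, 0.001]
ft_force: [0.6, 0.1, 0.6]
width: 0.4
grasp_force: 0.0
272 [(146, [389, 45, 214]), (148, [388, 53, 200]), (150, [388, 55, 193]), (152, [387, 51, 190]), (154, [386, 132, 109]), (156, [385, 129, 104]), (158, [384, 232, 0]), (160, [383, 219, 4]), (162, [383, 212, 3])]
274 [(146, [393, 44, 215]), (148, [393, 43, 209]), (150, [392, 49, 197]), (152, [392, 51, 189]), (154, [391, 125, 115]), (156, [391, 125, 108]), (158, [390, 157, 70]), (160, [389, 222, 1]), (162, [389, 214, 0])]
276 [(146, [398, 51, 207]), (148, [397, 47, 205]), (150, [397, 51, 195]), (152, [397, 50, 190]), (154, [396, 127, 112]), (156, [396, 124, 107]), (158, [395, 149, 77]), (160, [395, 146, 72]), (162, [394, 133, 77])]
278 [(146, [404, 139, 129]), (148, [403, 136, 125]), (150, [403, 139, 115]), (152, [402, 139, 108]), (154, [402, 169, 72]), (156, [401, 157, 76]), (158, [401, 150, 75]), (160, [400, 143, 75]), (162, [400, 136, 74])]
3.7333 [392.66604793 136.58241825  64.53321952] [ 0.3309501  -0.38263805 -0.43253878]
```

The pictures consistently put the fingertips about 38 mm above the reported z: no contact at a reading of 64, and the tip is visible at about 102. I'll trust the camera for height and lower with a force check.

```bash
python3 -m creep '[0,0,-0.01,0,0,0,-0.016,0,0,0,-0.02,0,0,0,-0.02,0]'
python3 - <<'E'
from h import *
im,d=snap('side','s4');P=pts('side',d)
for c in range(270,284,2): print(c,[(r,P[r,c].round().astype(int).tolist()) for r in range(154,168,2)])
o=get_obs();print(o['t'],o['ee_pos'],o['ft_force'])
E
```

```text
t: 4.07
ee_pos: [392.4, 136.5, 44.2]
orientation: [-0.48, -3.103, 0.001]
ft_force: [-0.3, 0.1, -0.9]
width: 0.4
grasp_force: 0.0
270 [(154, [382, 54, 181]), (156, [381, 57, 172]), (158, [381, 55, 167]), (160, [379, 128, 91]), (162, [377, 215, 1]), (164, [376, 205, 2]), (166, [376, 199, 0])]
272 [(154, [387, 47, 187]), (156, [386, 53, 176]), (158, [386, 54, 168]), (160, [384, 130, 89]), (162, [383, 213, 2]), (164, [382, 205, 2]), (166, [382, 200, -2])]
274 [(154, [391, 42, 191]), (156, [391, 51, 176]), (158, [390, 50, 171]), (160, [390, 129, 90]), (162, [389, 214, 0]), (164, [388, 154, 51]), (166, [388, 148, 48])]
276 [(154, [396, 43, 190]), (156, [396, 49, 178]), (158, [395, 49, 171]), (160, [395, 124, 93]), (162, [394, 134, 76]), (164, [394, 132, 71]), (166, [393, 145, 51])]
278 [(154, [402, 135, 104]), (156, [401, 136, 96]), (158, [401, 129, 95]), (160, [400, 133, 84]), (162, [400, 134, 75]), (164, [399, 126, 76]), (166, [399, 118, 76])]
280 [(154, [408, 165, 76]), (156, [407, 158, 75]), (158, [406, 148, 76]), (160, [406, 142, 75]), (162, [405, 133, 76]), (164, [405, 126, 75]), (166, [404, 119, 75])]
282 [(154, [413, 165, 75]), (156, [412, 156, 76]), (158, [412, 148, 76]), (160, [411, 139, 78]), (162, [411, 132, 76]), (164, [410, 125, 76]), (166, [409, 115, 77])]
4.1167 [392.63509994 136.58140289  44.58630716] [ 1.51937001  0.4085378  -0.00993802]
```

```bash
python3 -m creep '[0,0,-0.003,0,0.006,-0.002,-0.003,0,0.010,-0.003,-0.003,0,0.013,-0.004,-0.003,0,0.015,-0.005,-0.003,0,0.016,-0.005,-0.003,0]'; python3 arc.py
```

```text
t: 4.62
ee_pos: [409.7, 131.6, 42.1]
orientation: [0.481, 3.104, 0.0]
ft_force: [0.4, -0.9, -0.2]
width: 0.2
grasp_force: 0.0
uv now 86.76211269308237 143.52431999815275
0.0 [-0.4  0.4] [409.3 131.9]
0.0 [0.6 0.1] [410.3 131.6]
-0.1 [13.7  9.9] [423.4 141.4]
-0.2 [27.7 18.3] [437.4 149.9]
-0.3 [42.4 25.4] [452.1 156.9]
-0.4 [57.7 30.9] [467.4 162.5]
-0.5 [73.4 34.9] [483.1 166.5]
-0.6 [89.4 37.4] [499.1 168.9]
-0.7 [105.5  38.3] [515.2 169.8]
-0.8 [121.6  37.5] [531.2 169.1]
-0.9 [137.4  35.3] [547.1 166.8]
-1.0 [153.   31.5] [562.7 163. ]
-1.1 [168.   26.2] [577.7 157.7]
```

```bash
python3 -m creep '[0.007,0.004,0,-0.05,0.014,0.009,0,-0.1,0.021,0.013,0,-0.15,0.028,0.017,0,-0.2,0.035,0.021,0,-0.25,0.042,0.024,0,-0.3,0.042,0.024,0,-0.3]'
python3 - <<'E'
from h import *
im,d=snap('side','s5');cv2.imwrite('pics/s5c.png',cv2.resize(cv2.cvtColor(im[120:240,250:410],4),None,fx=5,fy=5,interpolation=2))
o=get_obs();print(o['t'],o['ee_pos'],o['ft_force'])
E
```

```text
t: 5.2
ee_pos: [451.0, 157.1, 41.9]
orientation: [-0.943, -2.995, -0.002]
ft_force: [-2.6, 8.1, -1.8]
width: 0.3
grasp_force: 3.8
5.25 [450.55339148 156.88089622  41.77514836] [-2.83790325  7.57998301 -0.28921526]
```

View pics/s5c.png

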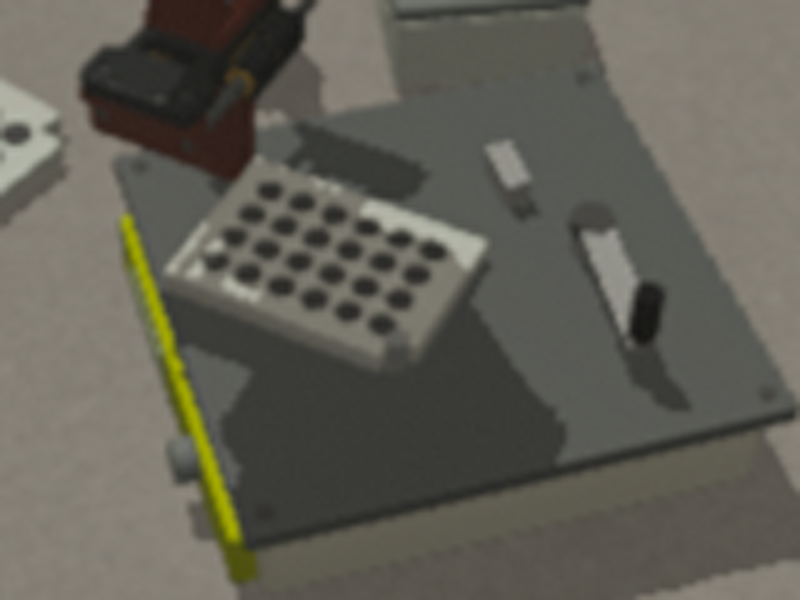

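The crop shows the plate turning round the peg, with the notch at crop (400,345). The tool is at the far corner and the contact force is 8 N, so I'll measure the plate's pose.

```bash
cat > pose.py <<'E'
from arc import *
def pose(n,im,d):
    P=pts(n,d); im=im.astype(int)
    m=(P[...,2]>83)&(P[...,2]<93)&(P[...,0]>385)&(P[...,0]<640)&(P[...,1]>-30)&(P[...,1]<190)&(im[...,0]-im[...,2]<25)
    m=cv2.morphologyEx(m.astype(np.uint8),cv2.MORPH_OPEN,np.ones((3,3),np.uint8))
    nl,lab,st,ce=cv2.connectedComponentsWithStats(m,connectivity=4); l=1+st[1:,4].argmax(); q=P[lab==l][:,:2].astype(np.float32)
    (cx,cy),(w_,h_),an=cv2.minAreaRect(q); 
    if w_>h_: an+=90; w_,h_=h_,w_
    a=np.deg2rad(an)
    a=(a+np.pi/2-.7)%np.pi-np.pi/2+.7
    c,s=np.cos(a),np.sin(a); o=np.array([cx-(42*c-62*s),cy-(42*s+62*c)])
    print(n,'size',w_,h_,'angle rel shaker %.3f'%(a-.168),'origin-peg',o-PEG,'centre',cx,cy)
if __name__=='__main__':
    for n in ('side','top'):
        im,d=snap(n,'p_'+n); pose(n,im,d)
    o=get_obs();print(o['t'],o['ee_pos'],o['ft_force'])
E
python3 - <<'E'
from pose import *
for f,n in (('side0','side'),('top0','top'),('s5','side')):
    z=np.load(f'pics/{f}.npz'); pose(n,z['im'],z['d'])
E
python3 arc.py
```

```text
side size 103.50861358642578 140.37289428710938 angle rel shaker 1.087 origin-peg [-0.5  3.9] centre 473.8992004394531 68.53726196289062
top size 100.75648498535156 140.1686248779297 angle rel shaker 1.091 origin-peg [1.3 4.1] centre 475.49896240234375 68.62197875976562
side size 104.22321319580078 141.94786071777344 angle rel shaker 0.803 origin-peg [-0.2  2.2] centre 492.6380310058594 77.35281372070312
uv now 123.2484130570581 112.20781532439597
0.0 [-41.3 -25. ] [409.3 131.9]
0.0 [-40.3 -25.3] [410.3 131.6]
-0.1 [-27.2 -15.4] [423.4 141.4]
-0.2 [-13.2  -7. ] [437.4 149.9]
-0.3 [1.5 0.1] [452.1 156.9]
-0.4 [16.8  5.6] [467.4 162.5]
-0.5 [32.5  9.6] [483.1 166.5]
-0.6 [48.5 12.1] [499.1 168.9]
-0.7 [64.6 12.9] [515.2 169.8]
-0.8 [80.7 12.2] [531.2 169.1]
-0.9 [96.6  9.9] [547.1 166.8]
-1.0 [112.1   6.1] [562.7 163. ]
-1.1 [127.2   0.8] [577.7 157.7]
```

```bash
python3 -m creep '[0.008,0.003,0,-0.05,0.016,0.0055,0,-0.1,0.024,0.0075,0,-0.15,0.032,0.0095,0,-0.2,0.040,0.011,0,-0.25,0.047,0.012,0,-0.3,0.055,0.0125,0,-0.35,0.063,0.0125,0,-0.4,0.063,0.0125,0,-0.4]'; python3 pose.py; python3 arc.py|tail -5
```

```text
t: 6.0
ee_pos: [517.3, 172.6, 42.8]
orientation: [1.52, 2.747, 0.012]
ft_force: [-0.1, 21.4, -1.5]
width: 0.2
grasp_force: 9.5
side size 104.00568389892578 149.01223754882812 angle rel shaker 0.384 origin-peg [-1.3  3.3] centre 522.2335205078125 83.63238525390625
top size 101.10184478759766 134.39434814453125 angle rel shaker 0.384 origin-peg [ 2.4 -1.2] centre 525.9600830078125 79.16128540039062
6.1 [516.1 172.5  42.7] [-0.8 21.9 -1.5]
-0.7 [-1.  -2.7] [515.2 169.8]
-0.8 [15.1 -3.4] [531.2 169.1]
-0.9 [31.  -5.7] [547.1 166.8]
-1.0 [46.5 -9.5] [562.7 163. ]
-1.1 [ 61.6 -14.8] [577.7 157.7]
```

```bash
python3 -m creep '[0.008,0.001,0,-0.05,0.0155,0.001,0,-0.1,0.0235,0.000,0,-0.15,0.0315,-0.001,0,-0.2,0.039,-0.003,0,-0.25,0.047,-0.005,0,-0.3,0.047,-0.005,0,-0.3]'; python3 pose.py; python3 arc.py|tail -3
```

```text
t: 6.68
ee_pos: [565.8, 166.8, 43.2]
orientation: [1.913, 2.489, 0.015]
ft_force: [6.3, 17.2, -2.0]
width: 0.6
grasp_force: 7.7
side size 101.59402465820312 145.57424926757812 angle rel shaker 0.090 origin-peg [-1.1  1.6] centre 543.9692993164062 77.73040008544922
top size 101.05908966064453 105.1303482055664 angle rel shaker 0.087 origin-peg [  5.  -15.2] centre 550.328125 60.83686828613281
6.7833 [564.9 167.   43.2] [ 4.9 16.8 -2.6]
-0.9 [-17.8  -0.2] [547.1 166.8]
-1.0 [-2.2 -4. ] [562.7 163. ]
-1.1 [12.8 -9.3] [577.7 157.7]
```

```bash
python3 -m creep '[0.005,-0.002,0,-0.03,0.010,-0.003,0,-0.06,0.015,-0.005,0,-0.09,0.016,-0.006,0,-0.09,0.016,-0.006,0,-0.09]'; python3 pose.py
```

```text
t: 7.2
ee_pos: [579.3, 162.3, 43.2]
orientation: [-2.022, -2.403, -0.013]
ft_force: [0.9, 22.9, 0.9]
width: 0.6
grasp_force: 11.4
side size 105.0433120727539 146.63768005371094 angle rel shaker -0.003 origin-peg [0.9 1.8] centre 552.4773559570312 75.33612060546875
top size 101.39688110351562 105.51329040527344 angle rel shaker 0.040 origin-peg [  6.7 -18. ] centre 555.3165283203125 56.853858947753906
7.3 [579.3 162.3  43.2] [ 1.3 22.8  1. ]
```

```bash
python3 -m creep '[-0.003,0.015,0,0,-0.006,0.035,0,0,-0.006,0.035,0.04,0,-0.006,0.035,0.08,0,-0.006,0.035,0.11,0,-0.006,0.075,0.11,0,-0.006,0.11,0.11,0,-0.006,0.11,0.11,0]'; python3 pose.py
python3 - <<'E'
from h import *
im=np.load('pics/p_top.npz')['im'];cv2.imwrite('pics/p1.png',cv2.resize(cv2.cvtColor(im[110:250,235:375],4),None,fx=4,fy=4,interpolation=2))
E
```

```text
t: 7.97
ee_pos: [571.7, 272.1, 153.3]
orientation: [2.017, 2.408, 0.006]
ft_force: [-0.5, 0.6, -0.5]
width: 0.4
grasp_force: 0.0
side size 101.26583099365234 146.35769653320312 angle rel shaker -0.015 origin-peg [-1.7  2.3] centre 550.654541015625 75.52247619628906
top size 101.92294311523438 139.6734619140625 angle rel shaker -0.004 origin-peg [0.5 1.7] centre 552.0824584960938 75.25370025634766
8.0667 [570.6 268.  151.8] [-0.6 -1.3 -0.4]
```

View pics/p1.png

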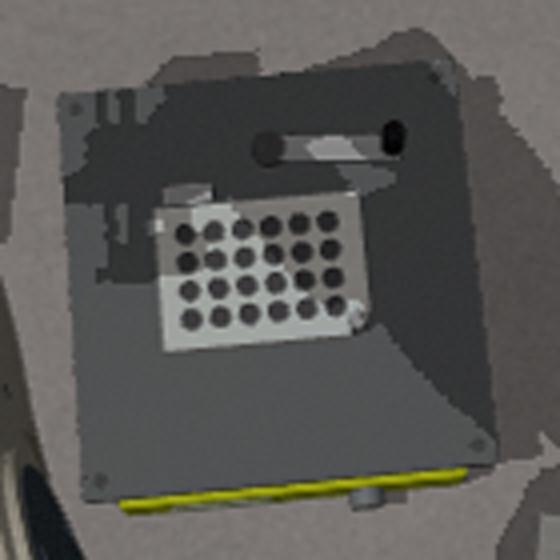

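The top crop shows the plate square against the stop (crop 188,193), the notch on the peg (crop 357,313) and the arm still at its start. The measured angle is -0.004 and the offset about 2 mm. Next is the knob path.

```bash
cat > knob.py <<'E'
from h import *
np.set_printoptions(precision=1,suppress=True)
t=.168; Rz=np.array([[np.cos(t),-np.sin(t)],[np.sin(t),np.cos(t)]]); C=np.array([552,67.])
def pk(f,d): return C+Rz@(np.array([83-85*np.sin(f),-5-85*np.cos(f)])-d*np.array([-np.cos(f),np.sin(f)]))
if __name__=='__main__':
    o=get_obs();p=o['ee_pos'][:2]; q=o['qpos']; print(o['ee_pos'],'yaw',q[0]-q[5])
    for f,d in [(.136,36),(.136,22)]+[(.136+.1*k,21) for k in range(1,15)]+[(1.571,20)]: print('phi %.3f'%f,'yaw %.3f'%(t-f),pk(f,d),pk(f,d)-p)
E
python3 knob.py
```

```text
[570.6 268.  151.8] yaw 0.17618261139881392
phi 0.136 yaw 0.032 [673.4  -7.9] [ 102.8 -275.9]
phi 0.136 yaw 0.032 [659.4  -8.3] [  88.8 -276.3]
phi 0.236 yaw -0.068 [649.8 -10.3] [  79.3 -278.3]
phi 0.336 yaw -0.168 [641.2 -11.4] [  70.6 -279.4]
phi 0.436 yaw -0.268 [632.4 -11.6] [  61.8 -279.6]
phi 0.536 yaw -0.368 [623.7 -10.9] [  53.1 -278.9]
phi 0.636 yaw -0.468 [615.1  -9.4] [  44.5 -277.4]
phi 0.736 yaw -0.568 [606.6  -7. ] [  36.1 -275. ]
phi 0.836 yaw -0.668 [598.5  -3.8] [  27.9 -271.8]
phi 0.936 yaw -0.768 [590.7   0.2] [  20.2 -267.8]
phi 1.036 yaw -0.868 [583.4   5. ] [  12.8 -263. ]
phi 1.136 yaw -0.968 [576.6  10.5] [   6.  -257.5]
phi 1.236 yaw -1.068 [570.3  16.6] [  -0.3 -251.4]
phi 1.336 yaw -1.168 [564.7  23.3] [  -5.9 -244.7]
phi 1.436 yaw -1.268 [559.8  30.6] [ -10.8 -237.4]
phi 1.536 yaw -1.368 [555.6  38.3] [ -14.9 -229.7]
phi 1.571 yaw -1.403 [554.2  42. ] [ -16.4 -226. ]
```

```bash
python3 -m creep '[0.02,-0.035,0.01,-0.05,0.04,-0.07,0.01,-0.1,0.055,-0.105,0.01,-0.144,0.07,-0.14,0.01,-0.144,0.085,-0.175,0.01,-0.144,0.1,-0.21,0.01,-0.144,0.108,-0.245,0,-0.144,0.108,-0.276,0,-0.144,0.108,-0.276,0,-0.144,0.108,-0.276,-0.03,-0.144]'; python3 knob.py|head -3
```

```text
t: 8.9
ee_pos: [682.4, -12.4, 126.6]
orientation: [2.188, 2.245, 0.009]
ft_force: [1.4, 0.5, 0.9]
width: 0.4
grasp_force: 0.0
[682.4 -12.4 126.6] yaw 0.02541659086984073
phi 0.136 yaw 0.032 [673.4  -7.9] [-9.1  4.5]
phi 0.136 yaw 0.032 [659.4  -8.3] [-23.    4.1]
```

```bash
python3 -m creep '[0,0,-0.02,0,0,0,-0.04,0,0,0,-0.05,0,0,0,-0.05,0]'; python3 knob.py|head -3
python3 - <<'E'
from h import *
im,d=snap('side','k1');cv2.imwrite('pics/k1c.png',cv2.resize(cv2.cvtColor(im[130:230,310:450],4),None,fx=5,fy=5,interpolation=2))
P=pts('side',d)
for c in range(384,404,3): print(c,[(r,P[r,c].round().astype(int).tolist()) for r in range(170,192,3)])
E
```

```text
t: 9.23
ee_pos: [676.5, -9.2, 69.1]
orientation: [-2.186, -2.251, 0.006]
ft_force: [0.1, 1.1, -0.3]
width: 0.5
grasp_force: 0.0
[676.5  -9.2  69.1] yaw 0.029360285936728528
phi 0.136 yaw 0.032 [673.4  -7.9] [-3.1  1.4]
phi 0.136 yaw 0.032 [659.4  -8.3] [-17.1   0.9]
384 [(170, [679, 69, 75]), (173, [677, 58, 75]), (176, [675, 50, 72]), (179, [672, 37, 74]), (182, [669, 27, 74]), (185, [665, 13, 78]), (188, [664, 5, 75]), (191, [662, -4, 74])]
387 [(170, [687, 67, 76]), (173, [685, 58, 74]), (176, [683, 48, 73]), (179, [666, 1, 113]), (182, [677, 25, 75]), (185, [674, 15, 75]), (188, [671, 3, 76]), (191, [670, -5, 74])]
390 [(170, [661, -19, 165]), (173, [664, -15, 151]), (176, [664, -20, 145]), (179, [665, -21, 135]), (182, [667, -19, 123]), (185, [668, -21, 114]), (188, [680, 5, 73]), (191, [677, -6, 74])]
393 [(170, [667, -24, 169]), (173, [669, -22, 157]), (176, [670, -22, 146]), (179, [673, -19, 133]), (182, [675, -18, 121]), (185, [678, -15, 106]), (188, [687, 2, 75]), (191, [684, -8, 75])]
396 [(170, [676, -19, 163]), (173, [677, -20, 154]), (176, [679, -20, 143]), (179, [681, -19, 132]), (182, [682, -20, 122]), (185, [683, -21, 112]), (188, [695, 2, 75]), (191, [692, -8, 75])]
399 [(170, [683, -19, 163]), (173, [685, -20, 153]), (176, [743, 111, 1]), (179, [741, 101, -1]), (182, [737, 86, 2]), (185, [705, 10, 76]), (188, [702, -1, 76]), (191, [699, -11, 77])]
402 [(170, [759, 135, 0]), (173, [756, 123, 0]), (176, [752, 109, 1]), (179, [748, 97, 3]), (182, [746, 86, 1]), (185, [743, 76, 0]), (188, [740, 65, 0]), (191, [707, -11, 76])]
```

View pics/k1c.png

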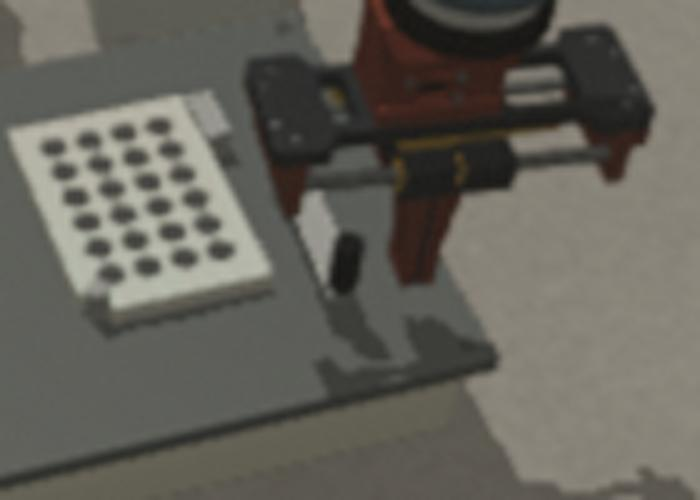

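The crop shows the shut fingers at crop (418,270), just beyond the knob (crop 345,262). Both heights overlap and the plate is undisturbed, so I'm sweeping now.

```bash
python3 -m creep '[-0.010,0.0,0,0,-0.017,0.001,0,0,-0.027,-0.001,0,-0.1,-0.035,-0.002,0,-0.2,-0.044,-0.0025,0,-0.3,-0.053,-0.0015,0,-0.4,-0.0615,0,0,-0.5,-0.07,0.002,0,-0.6,-0.078,0.0055,0,-0.7,-0.086,0.0095,0,-0.8]'; python3 knob.py|tail -9
```

```text
t: 10.12
ee_pos: [592.8, 0.7, 73.6]
orientation: [2.895, 1.217, 0.003]
ft_force: [0.6, -0.0, 0.1]
width: 1.0
grasp_force: 0.4
phi 0.836 yaw -0.668 [598.5  -3.8] [ 5.7 -4.5]
phi 0.936 yaw -0.768 [590.7   0.2] [-2.1 -0.5]
phi 1.036 yaw -0.868 [583.4   5. ] [-9.4  4.3]
phi 1.136 yaw -0.968 [576.6  10.5] [-16.3   9.8]
phi 1.236 yaw -1.068 [570.3  16.6] [-22.5  15.9]
phi 1.336 yaw -1.168 [564.7  23.3] [-28.1  22.6]
phi 1.436 yaw -1.268 [559.8  30.6] [-33.   29.9]
phi 1.536 yaw -1.368 [555.6  38.3] [-37.2  37.6]
phi 1.571 yaw -1.403 [554.2  42. ] [-38.6  41.4]
```

```bash
python3 -m creep '[-0.0075,0.005,0,-0.1,-0.014,0.0105,0,-0.2,-0.0205,0.0165,0,-0.3,-0.026,0.023,0,-0.4,-0.031,0.0305,0,-0.5,-0.035,0.038,0,-0.6,-0.0365,0.042,0,-0.63,-0.0365,0.043,0,-0.63]'; python3 knob.py|tail -1;  python3 - <<'E'
from h import *
print(get_obs()['ft_force']); im,d=snap('side','k2');P=pts('side',d)
print([ (r['score'],r['centre']) for r in boxes_of('side','knob')])
# expected knob px at phi
from knob import pk
for f in (1.3,1.45,1.571): print(f,proj('side',[*pk(f,0),113]))
E
```

```text
t: 10.78
ee_pos: [556.0, 44.3, 73.3]
orientation: [3.13, 0.268, 0.002]
ft_force: [-0.6, -1.7, 0.3]
width: 0.3
grasp_force: 0.3
phi 1.571 yaw -1.403 [554.2  42. ] [-1.8 -2.3]
[-0.63735111 -1.70721885  0.28959297]
[(0.59, [373.0, 167.8]), (0.38, [334.0, 175.8])]
1.3 [341.8 171.8]
1.45 [339.3 168.6]
1.571 [337.8 166. ]
```

```bash
python3 -m creep '[0,0.0015,0,0,0,0.003,0,0,-0.001,0.0045,0,0,-0.001,0.0045,0,0]'
```

```text
t: 11.22
ee_pos: [556.7, 47.2, 72.3]
orientation: [3.128, 0.269, 0.003]
ft_force: [2.4, -6.2, 0.6]
width: 0.5
grasp_force: 3.3
```

The 6 N reaction suggests the end stop. I'll back off, rise and look.

```bash
python3 -m creep '[0.003,-0.015,0,0,0.006,-0.035,0,0,0.006,-0.035,0.04,0,0.006,-0.065,0.08,0,0.006,-0.105,0.1,0,0.006,-0.145,0.1,0,0.006,-0.185,0.1,0,0.006,-0.2,0.1,0,0.006,-0.2,0.1,0,0.006,-0.2,0.1,0]'; python3 pose.py
python3 - <<'E'
from h import *
im=np.load('pics/p_top.npz')['im'];cv2.imwrite('pics/f.png',cv2.resize(cv2.cvtColor(im[100:260,180:420],4),None,fx=3.3,fy=3.3,interpolation=2))
E
```

```text
t: 12.05
ee_pos: [561.3, -152.6, 171.8]
orientation: [-3.13, -0.264, 0.0]
ft_force: [-0.4, -0.1, -0.8]
width: 0.6
grasp_force: 0.0
side size 77.26048278808594 141.94911193847656 angle rel shaker -0.003 origin-peg [-12.6  -0.7] centre 538.98193359375 72.87932586669922
top size 100.90399169921875 139.95858764648438 angle rel shaker -0.003 origin-peg [0.7 1.7] centre 552.2224731445312 75.30224609375
12.15 [ 561.3 -150.9  171.6] [-0.1  0.1  0.7]
```

View pics/f.png

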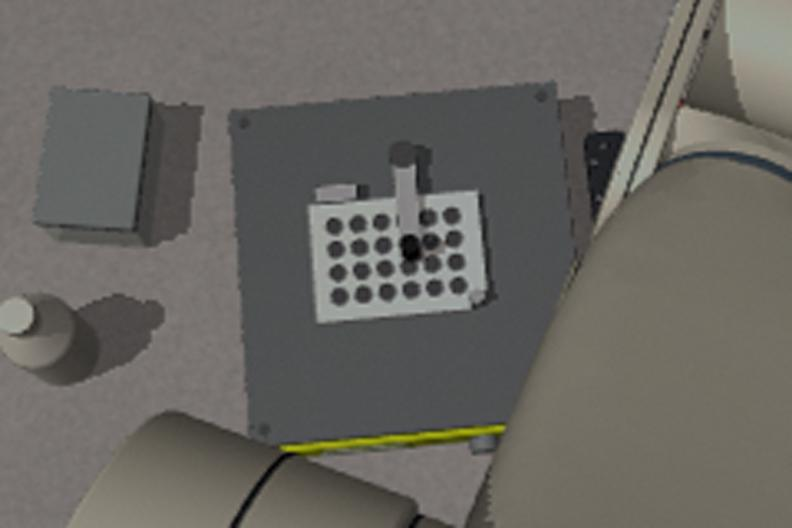

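The crop shows the arm across the plate, post (402,155) to knob (411,245), parallel to the plate's short edge. That puts it at its end stop. The plate is square and seated, the bottle and tip box are unmoved, and the robot is clear, so I'm handing in.

```bash
python3 -c "
from workcell import ticket
print(ticket.close_job())"
```

```text
the job is handed in; nothing more can be done
None
```

The job is handed in: in the last pictures the plate lies square against the stop (about 0.003 rad off, notch about 2 mm from the peg), the hold-down arm is across at its end stop, and the robot is clear; the verdict was not shown, and I did not look at the jar and screwdriver again at the end.

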